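# Sweep stray connectors off the test deck

### The arm

A 6-joint arm with a two-finger parallel gripper is mounted at the origin on the work surface. World frame = base frame: x ahead of the robot, y to its left, z up, the work surface at z = 0. Lengths are in m, angles in degrees, forces in N, time in s.
With the tool pointing down it reaches from about 0.375 to 0.9 m from the base axis. Payload 3.1 kg.
Tool frame: the origin (TCP) lies between the finger pads; the fingertips stand 17 mm ahead of it and the grasp point (between the pads) lies 2 mm behind it (tip_extent is the distance from the TCP to the fingertips, in m); z points along the fingers, y is the line along which they close (so a half turn about z gives the same grasp; the last joint's range is limited). The gripper opens to 87 mm and grips with 3 to 60 N. Pads are 19 mm wide; open, the fingers measure 117 mm over their backs; the gripper's body (75 mm by 190 mm) begins 51 mm behind the grasp point.
Start: joints at [-81.962, 30.224, 82.088, -0, 67.689, -10.227], TCP at [0.196, -0.593, 0.24] pointing down, gripper open.
Joint ranges: [-176.69, 176.69], [-43.24, 126.21], [12.49, 139.97], [-82, 262], [0, 151.66], [-163.58, 163.58]. Speed limits (degrees/s): [159.86, 159.86, 180, 180, 180, 180].

### API

Orientations are given as [roll, pitch, yaw] about the fixed x, y, z axes, in that order (R = Rz(yaw) Ry(pitch) Rx(roll)).
In Python, from cell import * gives the robot as it stands. The module is installed in compiled form; this text tells all that it offers.
- The arm moves only by the shell command python3 -m crank 'ROWS' [FORCE]. ROWS is JSON, a list of rows, each a list of 3 entries, a list of its own where there are three numbers: the gripper's target within -1 to 1 (fully open at 1, half-way at 0, shut at -1), then the shift along the tool's x, y, z in m, then the turn, a rotation vector about the tool's x, y, z in rad. In form: [[hand, [tx, ty, tz], [wx, wy, wz]], ...]. A call has 1 to 10 rows; each row is the pose to reach, as a shift and turn from the pose commanded when the call began, along the tool's axes at that moment; what a row does not reach only later rows make up. A row lasts 1/8 s, in which the tool goes at most 62.5 mm and 10.7 degrees, less where a joint would pass 70% of its speed; a pose out of reach is approached as far as the arm can. A call with a gripper value outside its range is refused whole. The fingers move at their own pace and stop on an object; FORCE is the grip in N (left out, the last holds). Time passes only in rows, so rows that repeat a pose let the fingers close. It gives the time, the measured TCP pose, the force, the opening and the grip force at its end, in the units of the state.
- read_state(): the state, without advancing time (a new reading comes with each control period).
- get_image(name): name is "scene" or "top" or "wrist"; returns a dict with "image" (400x640x3 uint8, red, green, blue), "range_z" (400x640 float32, m along the optical axis (not along the pixel's ray), 0 where there is no reading), "camera_matrix" (3x3 intrinsics, pixels), "k1" (the pictures are not rectified: a ray, as slopes to the right and down, at radius r is drawn at 1 + k1 r^2 times it, then the intrinsics apply), "rvec" (rotation vector, rad) and "tvec" (3), from world to camera coordinates, as OpenCV has them. Camera axes: x right, y down, z forward; pixel columns grow to the right and rows downward; lengths in m; the calibration is good to about 2 mm. A picture is of the moment at which its call begins.
- hand_in(): hands the job in; it is judged then, once.
The state is a dict: "t": time; "joints": joint angles; "dq": joint speeds; "joint_torque": joint torques, N m; "ee_pos": TCP position; "tool_rot": TCP orientation; "wrist_force": force on the tool from outside, world axes, zero at the start; "ft_torque": the same for the moment, N m; "width": finger opening in m; "finger_force": force on a finger pad.
Only numpy, scipy, OpenCV 4.12 (cv2) and the standard library are available. Lean on these libraries where they do the work, as an engineer would, in place of code of your own. Each camera call takes 0.05 s, during which the arm holds its last target. There are 200 camera calls.

### The job

With the fingers closed, sweep the three white connectors along the deck and off its end so that they drop into the red bin. Do not pick up or carry any of them, let none fall into the blue bin, and leave the brass plug, the black cap, the screwdriver and the jar standing or lying where they are.

Things in the scene. Friction and masses are not known exactly. Their poses are not given: they have to be found in the camera images.
- deck: fixed raised deck, dark steel plate 190 mm (x) by 300 mm (y), flat surface 60 mm above the bench. Along each long side an aluminium rail rises 14 mm above the surface, 172 mm clear between the two; both ends (y = -150 and +150 mm) are open, without rail, and overhang the bins. Origin: centre of its underside, on the bench; x points away from the robot, y along its length to the left
- red_bin: open plastic bin fixed at one end of the deck (either end), same yaw as the deck: 200 mm (x) by 140 mm (y), 45 mm high, walls 4 mm; origin: centre of its underside, 205 mm from the deck's centre along the deck's y. Its near wall stands under the deck's overhanging end, so what drops off that end falls in. Red, empty: the one to sweep into
- blue_bin: open plastic bin fixed at one end of the deck (either end), same yaw as the deck: 200 mm (x) by 140 mm (y), 45 mm high, walls 4 mm; origin: centre of its underside, 205 mm from the deck's centre along the deck's y. Its near wall stands under the deck's overhanging end, so what drops off that end falls in. Blue: not to be used
- connector0: white plastic connector housing lying flat on the deck, 34 x 24 mm in plan (nose end 18 mm wide) and 16 mm high, about 20 g, slides freely; origin at its middle, 8 mm above its underside; x runs along its 34 mm length
- connector1: white plastic connector housing lying flat on the deck, 34 x 24 mm in plan (nose end 18 mm wide) and 16 mm high, about 20 g, slides freely; origin at its middle, 8 mm above its underside; x runs along its 34 mm length
- connector2: white plastic connector housing lying flat on the deck, 34 x 24 mm in plan (nose end 18 mm wide) and 16 mm high, about 20 g, slides freely; origin at its middle, 8 mm above its underside; x runs along its 34 mm length
- master_plug: brass master plug standing on the deck near the far (+x) rail, foot 26 mm in diameter, 48 mm high, 150 g, loose; origin at the centre of its underside; to be left alone
- black_cap: black plastic cap standing on the deck near the far (+x) rail, 26 mm in diameter, 30 mm high, 50 g, loose; origin at the centre of its underside; to be left alone
- screwdriver: screwdriver lying on the bench along the near side of the deck, 200 mm long, yellow handle 26 mm thick; origin at the middle of its length, on the bench; to be left alone
- jar: closed jar standing on the bench beyond the far side of the deck, 50 mm in diameter, 60 mm high; origin at the centre of its underside; to be left alone

How it is judged (in metres and radians):
At the end, for the whole second after the job is handed in: All three connectors lie at rest (below 30 mm/s) inside the red bin, their middles within its walls and lower than 55 mm above the bench (its rim is at 45 mm); the plug, cap, screwdriver and jar are within 15 mm of where they were, plug and cap upright (x of connector0 in the frame of red_bin between -0.098 and 0.098 m and y of connector0 in the frame of red_bin between -0.068 and 0.068 m and z of each of connector0, connector1, connector2 in the frame of red_bin below 0.055 m and linear speed of each of connector0, connector1, connector2 below 0.03 m/s and x of connector1 in the frame of red_bin between -0.098 and 0.098 m and y of connector1 in the frame of red_bin between -0.068 and 0.068 m and x of connector2 in the frame of red_bin between -0.098 and 0.098 m and y of connector2 in the frame of red_bin between -0.068 and 0.068 m and distance of each of master_plug, black_cap, screwdriver, jar from where it was at the start of the episode below 0.015 m and angle between each of master_plug, black_cap's own z axis and vertical below 0.2 rad); the robot touches nothing.
It fails at once if a connector is lifted: its middle rises more than 30 mm above the deck's surface (height (world z) of any of connector0, connector1, connector2 above 0.09 m).
It fails at once if a connector is carried out over a bin (more than 50 mm beyond the end of the deck and still above the deck's surface) instead of dropping off the edge ((height (world z) of connector0 above 0.062 m and (y of connector0 in the frame of deck above 0.2 m or y of connector0 in the frame of deck below -0.2 m)) or (height (world z) of connector1 above 0.062 m and (y of connector1 in the frame of deck above 0.2 m or y of connector1 in the frame of deck below -0.2 m)) or (height (world z) of connector2 above 0.062 m and (y of connector2 in the frame of deck above 0.2 m or y of connector2 in the frame of deck below -0.2 m))).
It fails at once if a connector falls into the blue bin ((x of connector0 in the frame of blue_bin between -0.1 and 0.1 m and y of connector0 in the frame of blue_bin between -0.07 and 0.07 m and z of connector0 in the frame of blue_bin below 0.045 m) or (x of connector1 in the frame of blue_bin between -0.1 and 0.1 m and y of connector1 in the frame of blue_bin between -0.07 and 0.07 m and z of connector1 in the frame of blue_bin below 0.045 m) or (x of connector2 in the frame of blue_bin between -0.1 and 0.1 m and y of connector2 in the frame of blue_bin between -0.07 and 0.07 m and z of connector2 in the frame of blue_bin below 0.045 m)).
It fails at once if the brass plug, black cap, screwdriver or jar is moved by more than 15 mm, or the plug or cap is tipped (distance of any of master_plug, black_cap, screwdriver, jar from where it was at the start of the episode above 0.015 m or angle between any of master_plug, black_cap's own z axis and vertical above 0.25 rad).
It also fails if it takes over 48 s, if anything falls off the work surface, if the arm or the gripper's body presses on something with over 40 N, if the wrist force passes 120 N, or if a joint passes its speed limit or range.

## Working session

There is one attempt and no reset: what is moved stays moved. The work goes in short steps, Python scripts to look and compute and a shell command to move; the robot and the scene stay as the last step left them, time stands still between calls to the robot, and variables do not carry over. Pictures are saved under pics/ and viewed, at most 10 in all, crops included, and the job is handed in when it is done.

```bash
mkdir -p pics; cat > h.py <<'E'
from cell import *
import numpy as np, cv2
def grab(n):
    d=get_image(n); cv2.imwrite(f'pics/{n}_{int(read_state()["t"]*1000)}.png',d['image'][:,:,::-1]); return d
def ray(d,uv,z):
    uv=np.array(uv,float).reshape(-1,2);K=d['camera_matrix'];k=float(d['k1'])
    s=np.c_[(uv[:,0]-K[0,2])/K[0,0],(uv[:,1]-K[1,2])/K[1,1]]
    u=s.copy()
    for _ in range(20): u=s/(1+k*(u**2).sum(1,keepdims=True))
    R=cv2.Rodrigues(np.array(d['rvec'],float))[0];t=np.array(d['tvec'],float).ravel()
    c=-R.T@t; w=np.c_[u,np.ones(len(u))]@R
    return c+w*((z-c[2])/w[:,2])[:,None]
E
python3 - <<'E'
from h import *
print(read_state())
d=grab('top');e=grab('scene')
import pickle;pickle.dump((d,e),open('im.pkl','wb'))
E
ls pics
```

```text
{'t': 0.0, 'joints': array([-8.19621471e+01,  3.02785720e+01,  8.21561257e+01, -4.64149254e-04,
        6.76873886e+01, -1.02261785e+01]), 'dq': array([ 0.03525129,  0.04464231, -0.04068164,  0.08125302, -0.00819155,
       -0.04701446]), 'joint_torque': array([ 8.98497728e-04, -4.40037811e+01, -1.76589292e+01,  6.34015328e-02,
        5.84775140e-02, -1.65675478e-04]), 'ee_pos': array([ 0.19581279, -0.59281178,  0.23857725]), 'tool_rot': array([-1.79879777e+02, -2.12522951e-02,  1.82641857e+01]), 'wrist_force': array([ 0.5044372 , -1.21615139,  0.15048608]), 'ft_torque': array([-0.01157394,  0.00221753, -0.03075575]), 'finger_force': 0.0, 'width': 0.08751393560512406}
scene_100.png
top_50.png
```

View pics/top_50.png

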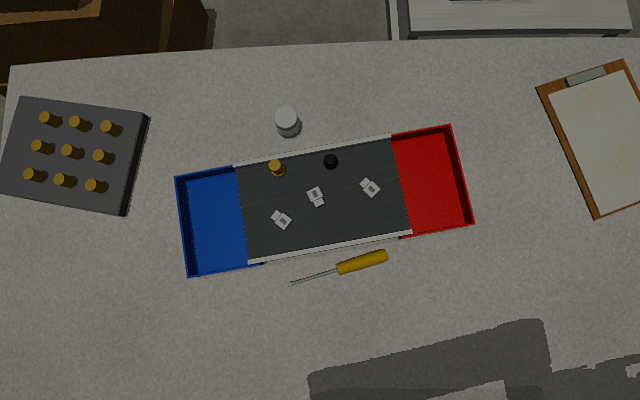

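View pics/scene_100.png

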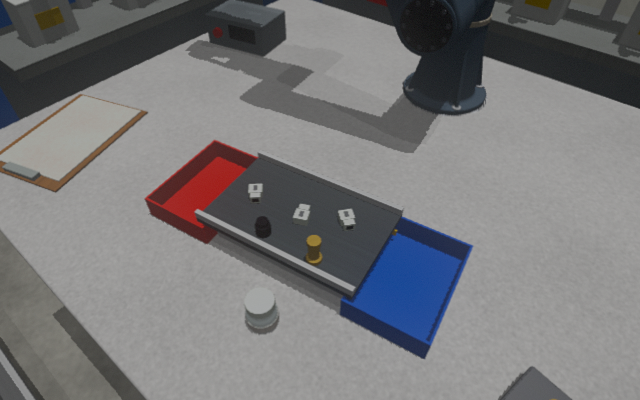

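The top view shows the blue bin on the left at about (217,222) and the red bin on the right at (432,180). The connectors are at (281,220), (316,196) and (370,188), the plug at (277,168) and the cap at (331,161). The scene view agrees with this layout.

```bash
cat > meas.py <<'E'
from h import *
def conns(d):
    im=d['image'].astype(int); m=((im.min(2)>150)).astype(np.uint8)
    out=[]
    for c in cv2.findContours(m,cv2.RETR_EXTERNAL,cv2.CHAIN_APPROX_NONE)[0]:
        if cv2.contourArea(c)<40: continue
        p=ray(d,c.reshape(-1,2),0.076)
        r=cv2.minAreaRect(p[:,:2].astype(np.float32))
        if max(r[1])<.06: out.append((np.round(r[0],4),np.round(r[1],3),round(r[2])))
    return out
E
python3 - <<'E'
from meas import *
import pickle
d,e=pickle.load(open('im.pkl','rb'))
for q in (d,e):
    for o in conns(q): print(o)
# bins and deck
for q in (d,):
    h=cv2.cvtColor(q['image'],cv2.COLOR_RGB2HSV);C=[]
    for n,lo,hi in (('red',(0,180,60),(8,255,255)),('blue',(100,150,40),(130,255,255))):
        m=cv2.inRange(h,lo,hi);c=max(cv2.findContours(m,0,2)[0],key=cv2.contourArea)
        print(n,np.round(cv2.boxPoints(cv2.minAreaRect(ray(q,c.reshape(-1,2),0.045)[:,:2].astype(np.float32))),4).tolist())
# deck edges by pixel: rails top z=.074 corners (hand-read)
print('rail ends',ray(d,[[234,165],[391,136],[249,263],[411,234]],.074).round(4).tolist())
for n,uv,z in (('plug',[275,162],.108),('plugfoot',[278,176],.06),('cap',[330,158],.09),('capfoot',[332,168],.06),('jar',[286,115],.06)): print(n,ray(d,uv,z).round(4))
h=cv2.cvtColor(d['image'],cv2.COLOR_RGB2HSV)
big=cv2.resize(d['image'][120:280,220:420],None,fx=4,fy=4,interpolation=cv2.INTER_CUBIC);cv2.imwrite('pics/crop.png',cv2.resize(big,(750,600))[:,:,::-1])
E
```

```text
(array([0.7874, 0.268 ]), array([0.02 , 0.039]), 40)
(array([0.591 , 0.4949]), array([0.018, 0.012]), 21)
(array([0.5726, 0.5064]), array([0.018, 0.022]), 86)
(array([0.5429, 0.5145]), array([0.023, 0.029]), 55)
(array([0.4803, 0.5144]), array([0.036, 0.017]), 6)
(array([ 0.9337, -0.0628]), array([0.048, 0.024]), 87)
(array([0.472, 0.481]), array([0.046, 0.032]), 83)
(array([0.4451, 0.4741]), array([0.013, 0.015]), 39)
(array([0.4122, 0.4976]), array([0.015, 0.026]), 39)
(array([0.47  , 0.4235]), array([0.011, 0.035]), 23)
(array([0.4569, 0.448 ]), array([0.045, 0.014]), 23)
(array([0.4552, 0.3973]), array([0.015, 0.032]), 44)
(array([0.3906, 0.4251]), array([0.033, 0.011]), 90)
(array([0.4658, 0.0322]), array([0.037, 0.053]), 48)
red [[0.5216000080108643, -0.12129999697208405], [0.5430999994277954, -0.258899986743927], [0.7398999929428101, -0.2282000035047531], [0.7184000015258789, -0.09059999883174896]]
blue [[0.45809999108314514, 0.2838999927043915], [0.48010000586509705, 0.1459999978542328], [0.6765999794006348, 0.17720000445842743], [0.6546000242233276, 0.31520000100135803]]
rail ends [[0.6648, 0.1865, 0.074], [0.7089, -0.1066, 0.074], [0.4842, 0.1589, 0.074], [0.527, -0.1318, 0.074]]
plug [[0.6589 0.1046 0.108 ]]
plugfoot [[0.6438 0.1063 0.06  ]]
cap [[0.667  0.0079 0.09  ]]
capfoot [[0.6554 0.0046 0.06  ]]
jar [[0.7632 0.0894 0.06  ]]
```

View pics/crop.png

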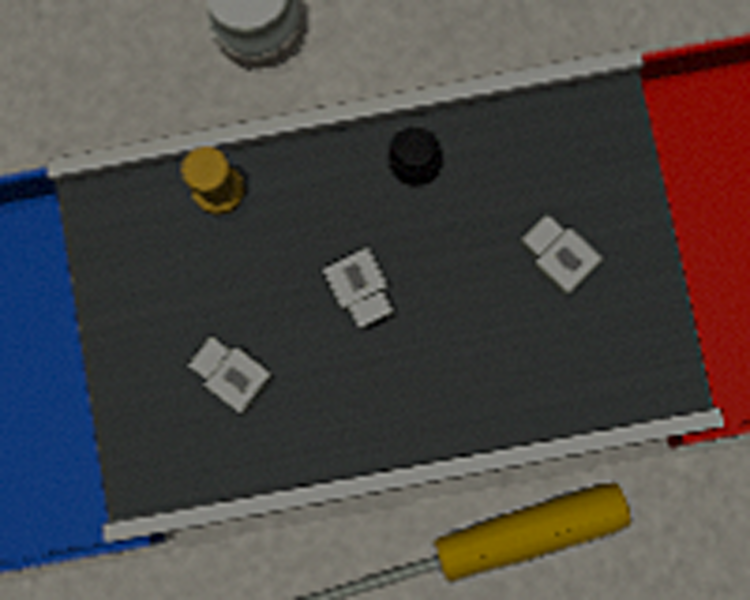

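The crop shows the three connectors at crop pixels (230,375), (358,288) and (563,253), with the cap at (415,155) and the plug at (215,185). Next I convert these into deck coordinates.

```bash
cat >> meas.py <<'E'
YAW=np.radians(8.8);C0=np.array([.5962,.0268]);X=np.array([np.cos(YAW),np.sin(YAW)]);Y=np.array([-X[1],X[0]])
def todeck(p): q=np.asarray(p)[...,:2]-C0; return np.stack([q@X,q@Y],-1)
def dconns(d):
    im=d['image'].astype(int); m=((im.min(2)>95)&(im.max(2)-im.min(2)<40)).astype(np.uint8); m=cv2.morphologyEx(m,cv2.MORPH_CLOSE,np.ones((3,3)))
    for c in cv2.findContours(m,cv2.RETR_EXTERNAL,cv2.CHAIN_APPROX_NONE)[0]:
        if cv2.contourArea(c)<20: continue
        p=todeck(ray(d,c.reshape(-1,2),0.074)); r=cv2.minAreaRect((p*1000).astype(np.float32))
        if abs(r[0][0])<84 and abs(r[0][1])<280 and max(r[1])<60: print('conn deck mm',np.round(r[0]),'size',np.round(r[1]),round(r[2]),'x',np.round([p[:,0].min()*1000,p[:,0].max()*1000]),'y',np.round([p[:,1].min()*1000,p[:,1].max()*1000]))
def shift(x,y,z=None):
    "tool-frame shift to reach deck point (m)"
    from scipy.spatial.transform import Rotation as Rn
    s=read_state(); R=Rn.from_euler('xyz',s['tool_rot'],degrees=True)
    t=np.r_[C0+x*X+y*Y, z if z is not None else s['ee_pos'][2]]
    T=Rn.from_euler('xyz',[180,0,98.8],degrees=True)
    return np.round(R.inv().apply(t-s['ee_pos']),4),np.round((R.inv()*T).as_rotvec(),3)
def where(): s=read_state(); print('t',round(s['t'],2),'tcp deck',todeck(s['ee_pos']).round(4),'z',s['ee_pos'][2].round(4),'F',s['wrist_force'].round(1),s['tool_rot'].round(1))
E
python3 - <<'E'
from meas import *
import pickle
d,e=pickle.load(open('im.pkl','rb'))
dconns(d)
for n,p in (('plug',[.651,.105]),('plug',[.6438,.1063]),('cap',[.667,.008]),('railends',[[.6648,.1865],[.7089,-.1066],[.4842,.1589],[.527,-.1318]]),('jar',[.763,.089])): print(n,todeck(p).round(3).tolist())
print(shift(-0.03,0.13,0.24))
E
```

```text
plug [0.066, 0.069]
plug [0.059, 0.071]
cap [0.067, -0.029]
railends [[0.092, 0.147], [0.091, -0.149], [-0.09, 0.148], [-0.093, -0.146]]
jar [0.174, 0.036]
(array([ 0.5662, -0.5961,  0.    ]), array([-1.000e-03, -2.000e-03, -1.406e+00]))
```

```bash
python3 - <<'E'
from meas import *
import pickle
d,e=pickle.load(open('im.pkl','rb'))
print(d['image'][195:199,312:320].max(2), d['image'][188,360:382].tolist()[::2], d['image'][215,300])
print(todeck(ray(d,[[281.3,220],[315.5,196.8],[370.1,187.5]],.074)).round(3).tolist())
E
sed -i 's/min(2)>95/min(2)>85/' meas.py; python3 - <<'E'
from meas import *
import pickle
dconns(pickle.load(open('im.pkl','rb'))[0])
E
```

```text
[[137 104  69  71  68  89 123 134]
 [136 117  83  66  58 112 136 134]
 [132 135  95 112 140 137 138 140]
 [133 133 133 136 138 140  90  56]] [[40, 41, 42], [40, 41, 34], [109, 110, 105], [135, 134, 129], [96, 95, 86], [71, 68, 67], [68, 68, 66], [130, 129, 125], [133, 132, 128], [140, 140, 134], [71, 72, 68]] [48 51 49]
[[-0.025, 0.077], [0.005, 0.009], [0.003, -0.091]]
```

```bash
sed -i 's/RETR_EXTERNAL,cv2.CHAIN_APPROX_NONE)\[0\]:\n        if cv2.contourArea(c)<20/X/; s/cv2.RETR_EXTERNAL/cv2.RETR_LIST/' meas.py
python3 -m crank '[[-1,[0.569,-0.413,0],[0,0,-1.405]],[-1,[0.569,-0.413,0],[0,0,-1.405]],[-1,[0.569,-0.413,0],[0,0,-1.405]],[-1,[0.569,-0.413,0],[0,0,-1.405]],[-1,[0.569,-0.413,0],[0,0,-1.405]],[-1,[0.569,-0.413,0],[0,0,-1.405]],[-1,[0.569,-0.413,0],[0,0,-1.405]],[-1,[0.569,-0.413,0],[0,0,-1.405]],[-1,[0.569,-0.413,0],[0,0,-1.405]],[-1,[0.569,-0.413,0],[0,0,-1.405]]]'
python3 - <<'E'
from meas import *
import pickle
dconns(pickle.load(open('im.pkl','rb'))[0])
where(); print(shift(.003,-.05,.13))
E
```

```text
t: 1.35
ee_pos: [0.562, -0.0844, 0.2393]
tool_rot: [-180.0, 0.0, 98.8]
wrist_force: [0.2, -1.0, 0.8]
width: 0.0017
finger_force: 0.0
conn deck mm [-26.  75.] size [10.  8.] 35 x [-31. -21.] y [71. 80.]
conn deck mm [-22.  79.] size [34. 24.] 42 x [-42.  -5.] y [60. 97.]
conn deck mm [11. 10.] size [ 9. 13.] 80 x [ 5. 18.] y [ 5. 14.]
conn deck mm [  1. -92.] size [10.  8.] 33 x [-4.  6.] y [-96. -87.]
conn deck mm [5. 8.] size [33. 24.] 16 x [-12.  24.] y [-4. 24.]
conn deck mm [  6. -90.] size [32. 22.] 33 x [-14.  22.] y [-107.  -75.]
t 1.35 tcp deck [-0.0508 -0.1047] z 0.2393 F [ 0.2 -1.   0.8] [-180.     0.    98.8]
(array([0.0547, 0.0539, 0.1093]), array([-0.,  0., -0.]))
```

```bash
python3 -m crank '[[-1,[0.055,0.054,0.05],[0,0,0]],[-1,[0.055,0.054,0.05],[0,0,0]],[-1,[0.055,0.054,0.1],[0,0,0]],[-1,[0.055,0.054,0.14],[0,0,0]],[-1,[0.055,0.054,0.158],[0,0,0]],[-1,[0.055,0.054,0.158],[0,0,0]],[-1,[0.043,0.054,0.158],[0,0,0]],[-1,[0.033,0.054,0.158],[0,0,0]],[-1,[0.023,0.054,0.158],[0,0,0]],[-1,[0.013,0.054,0.158],[0,0,0]]]'
python3 - <<'E'
from meas import *
where(); dconns(grab('top'))
E
ls -t pics|head -1
```

```text
t: 2.6
ee_pos: [0.6129, -0.0663, 0.0821]
tool_rot: [179.9, 0.0, 98.7]
wrist_force: [0.1, -0.2, 1.2]
width: 0.0008
finger_force: 0.1
t 2.6 tcp deck [ 0.0022 -0.0946] z 0.0821 F [ 0.1 -0.2  1.2] [179.9   0.   98.7]
conn deck mm [-22.  79.] size [35. 24.] 43 x [-42.  -5.] y [60. 97.]
conn deck mm [6. 9.] size [34. 24.] 16 x [-12.  24.] y [-4. 24.]
top_2650.png
```

View pics/top_2650.png

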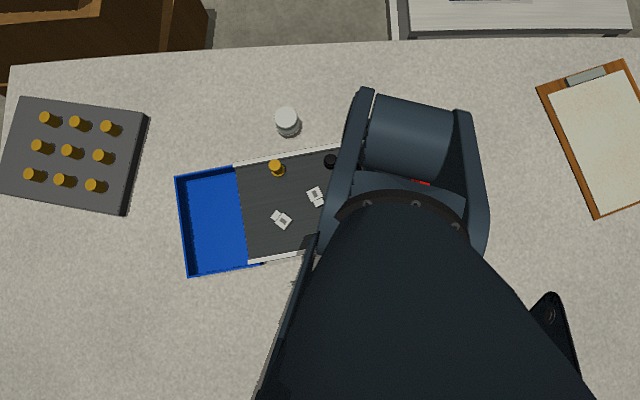

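```bash
python3 -m crank '[[-1,[-0.012,0,0],[0,0,0]],[-1,[-0.024,0,0],[0,0,0]],[-1,[-0.036,0,0],[0,0,0]],[-1,[-0.048,0,0],[0,0,0]],[-1,[-0.060,0,0],[0,0,0]],[-1,[-0.070,0,0],[0,0,0]],[-1,[-0.070,0,0],[0,0,0]],[-1,[-0.060,0,-0.03],[0,0,0]],[-1,[-0.04,0,-0.08],[0,0,0]],[-1,[0.02,0,-0.08],[0,0,0]]]'
python3 - <<'E'
from meas import *
where(); grab('scene'); dconns(grab('top'))
E
ls -t pics|head -2
```

```text
t: 3.9
ee_pos: [0.6136, -0.0474, 0.166]
tool_rot: [179.4, 0.3, 98.5]
wrist_force: [0.5, 0.7, 0.3]
width: 0.0005
finger_force: 0.0
t 3.9 tcp deck [ 0.0058 -0.076 ] z 0.166 F [0.5 0.7 0.3] [179.4   0.3  98.5]
conn deck mm [  -2. -165.] size [ 6. 30.] 86 x [-16.  13.] y [-168. -161.]
top_4000.png
scene_3950.png
```

The arm hid connector C from the top camera. I check with the scene view.

View pics/scene_3950.png

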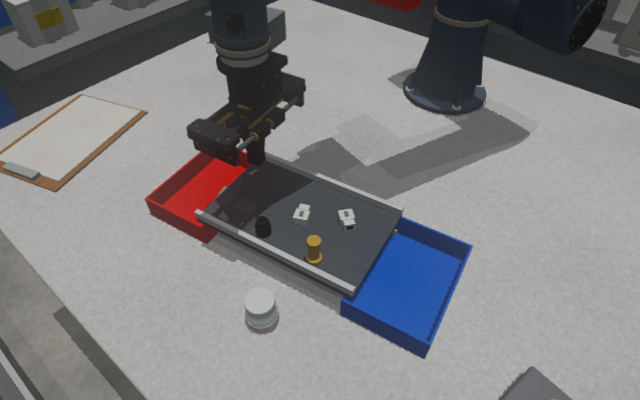

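```bash
python3 - <<'E'
from meas import *
print(shift(.010,.05,.166))
E
```

```text
(array([ 0.1174,  0.0096, -0.0032]), array([-0.002, -0.003,  0.004]))
```

C is off the deck: a white edge shows in the red bin at about (222,190). B and A are still at (302,213) and (347,218), and the plug and cap have not moved. Next is B.

```bash
python3 -m crank '[[-1,[0.06,0.003,0],[0,0,0]],[-1,[0.11,0.006,0],[0,0,0]],[-1,[0.11,0.006,0],[0,0,0]],[-1,[0.11,0.006,0.03],[0,0,0]],[-1,[0.11,0.006,0.06],[0,0,0]],[-1,[0.11,0.006,0.085],[0,0,0]],[-1,[0.11,0.006,0.085],[0,0,0]],[-1,[0.1,0.006,0.085],[0,0,0]],[-1,[0.09,0.006,0.085],[0,0,0]],[-1,[0.08,0.006,0.085],[0,0,0]]]'
python3 - <<'E'
from meas import *
where(); grab('scene')
E
ls -t pics|head -1
```

```text
t: 5.25
ee_pos: [0.6037, 0.0344, 0.0774]
tool_rot: [179.9, -0.1, 98.7]
wrist_force: [-1.5, 3.8, 6.8]
width: 0.0003
finger_force: 3.1
t 5.25 tcp deck [0.0086 0.0064] z 0.0774 F [-1.5  3.8  6.8] [ 1.799e+02 -1.000e-01  9.870e+01]
scene_5300.png
```

The tips are brushing the deck, so I raise them 4 mm and keep pushing to the edge.

```bash
python3 -m crank '[[-1,[-0.01,0,-0.004],[0,0,0]],[-1,[-0.022,0,-0.004],[0,0,0]],[-1,[-0.034,0,-0.004],[0,0,0]],[-1,[-0.046,0,-0.004],[0,0,0]],[-1,[-0.058,0,-0.004],[0,0,0]],[-1,[-0.07,0,-0.004],[0,0,0]]]'
python3 - <<'E'
from meas import *
where(); grab('scene')
E
ls -t pics|head -1
```

```text
t: 6.05
ee_pos: [0.614, -0.0356, 0.0804]
tool_rot: [-180.0, -0.0, 98.8]
wrist_force: [-0.9, 0.6, 0.1]
width: 0.0006
finger_force: 0.0
t 6.05 tcp deck [ 0.008  -0.0643] z 0.0804 F [-0.9  0.6  0.1] [-180.    -0.    98.8]
scene_6100.png
```

```bash
python3 - <<'E'
import cv2
cv2.imwrite('pics/crop2.png',cv2.resize(cv2.imread('pics/scene_6100.png')[90:310,140:420],None,fx=2.5,fy=2.5))
E
```

```text
(no output)
```

View pics/crop2.png

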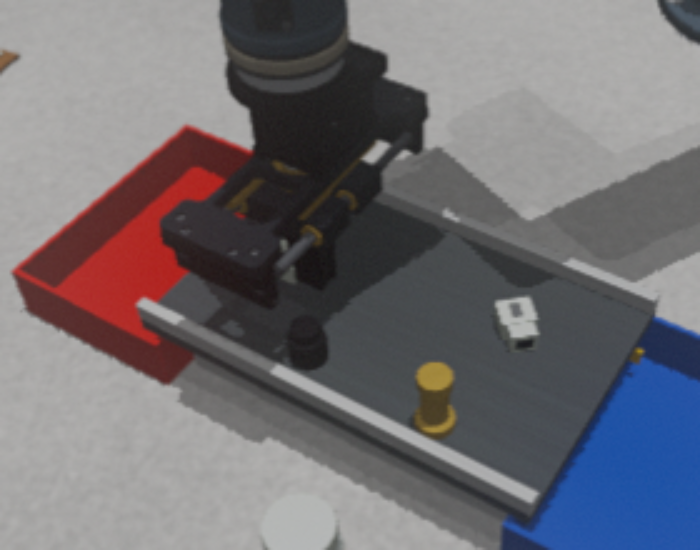

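B is just ahead of the finger, with a white sliver visible at crop (290,265). I continue to the edge.

```bash
python3 -m crank '[[-1,[-0.012,0,0],[0,0,0]],[-1,[-0.024,0,0],[0,0,0]],[-1,[-0.036,0,0],[0,0,0]],[-1,[-0.048,0,0],[0,0,0]],[-1,[-0.06,0,0],[0,0,0]],[-1,[-0.072,0,0],[0,0,0]],[-1,[-0.084,0,0],[0,0,0]],[-1,[-0.094,0,0],[0,0,0]],[-1,[-0.102,0,0],[0,0,0]],[-1,[-0.102,0,0],[0,0,0]]]'
python3 -m crank '[[-1,[0.0,0,-0.04],[0,0,0]],[-1,[0.03,0,-0.085],[0,0,0]],[-1,[0.09,0,-0.085],[0,0,0]],[-1,[0.15,-0.02,-0.085],[0,0,0]],[-1,[0.21,-0.03,-0.085],[0,0,0]],[-1,[0.27,-0.03,-0.085],[0,0,0]],[-1,[0.28,-0.03,-0.085],[0,0,0]],[-1,[0.28,-0.03,-0.085],[0,0,0]]]'
python3 - <<'E'
from meas import *
where(); d=grab('top');dconns(d);print(shift(-.024,.120,.0805))
E
ls -t pics|head -1
```

```text
t: 7.35
ee_pos: [0.6296, -0.1362, 0.0806]
tool_rot: [180.0, 0.0, 98.7]
wrist_force: [0.5, 0.2, -0.4]
width: 0.0003
finger_force: 0.0
t: 8.35
ee_pos: [0.557, 0.1373, 0.1656]
tool_rot: [180.0, 0.0, 98.9]
wrist_force: [0.2, -0.4, -0.2]
width: 0.0007
finger_force: 0.0
t 8.35 tcp deck [-0.0218  0.1152] z 0.1656 F [ 0.2 -0.4 -0.2] [180.    0.   98.9]
conn deck mm [-28.  84.] size [32.  9.] 43 x [-42. -15.] y [71. 95.]
conn deck mm [-19.  75.] size [32. 10.] 44 x [-32.  -5.] y [60. 88.]
conn deck mm [  -1. -158.] size [31. 14.] 9 x [-17.  14.] y [-167. -149.]
conn deck mm [  -8. -208.] size [22. 30.] 77 x [-24.   8.] y [-221. -196.]
(array([ 0.0059, -0.0025,  0.0851]), array([0.   , 0.001, 0.   ]))
top_8400.png
```

```bash
python3 - <<'E'
import cv2
cv2.imwrite('pics/crop3.png',cv2.resize(cv2.imread('pics/top_8400.png')[110:280,220:490],None,fx=2.9,fy=2.9))
E
```

```text
(no output)
```

View pics/crop3.png

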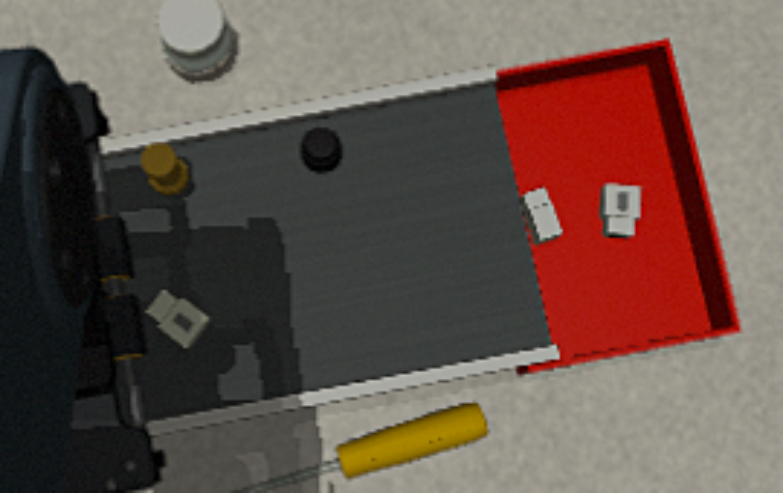

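Two connectors lie in the red bin, at crop (541,215) and (621,210). A is at (180,320), and the plug, cap and screwdriver are unmoved. Now I sweep A.

```bash
python3 -m crank '[[-1,[0.005,-0.003,0.03],[0,0,0]],[-1,[0.005,-0.003,0.065],[0,0,0]],[-1,[0.005,-0.003,0.085],[0,0,0]],[-1,[0.005,-0.003,0.085],[0,0,0]],[-1,[-0.006,-0.003,0.085],[0,0,0]],[-1,[-0.017,-0.003,0.085],[0,0,0]],[-1,[-0.028,-0.003,0.085],[0,0,0]],[-1,[-0.039,-0.003,0.085],[0,0,0]],[-1,[-0.05,-0.003,0.085],[0,0,0]],[-1,[-0.061,-0.003,0.085],[0,0,0]]]'
python3 -m crank '[[-1,[-0.012,0,0],[0,0,0]],[-1,[-0.024,0,0],[0,0,0]],[-1,[-0.036,0,0],[0,0,0]],[-1,[-0.048,0,0],[0,0,0]],[-1,[-0.06,0,0],[0,0,0]],[-1,[-0.06,0,0],[0,0,0]]]'
python3 - <<'E'
from meas import *
where(); d=grab('scene')
cv2.imwrite('pics/crop4.png',cv2.resize(d['image'][90:310,140:420,::-1],None,fx=2.5,fy=2.5))
E
```

```text
t: 9.65
ee_pos: [0.5636, 0.0752, 0.0806]
tool_rot: [180.0, 0.0, 98.8]
wrist_force: [0.3, -0.7, 0.8]
width: 0.0004
finger_force: 0.1
t: 10.4
ee_pos: [0.573, 0.0156, 0.0806]
tool_rot: [180.0, 0.0, 98.7]
wrist_force: [-0.3, 0.6, 0.4]
width: 0.0005
finger_force: 0.0
t 10.4 tcp deck [-0.0247 -0.0075] z 0.0806 F [-0.3  0.6  0.4] [180.    0.   98.7]
```

View pics/crop4.png

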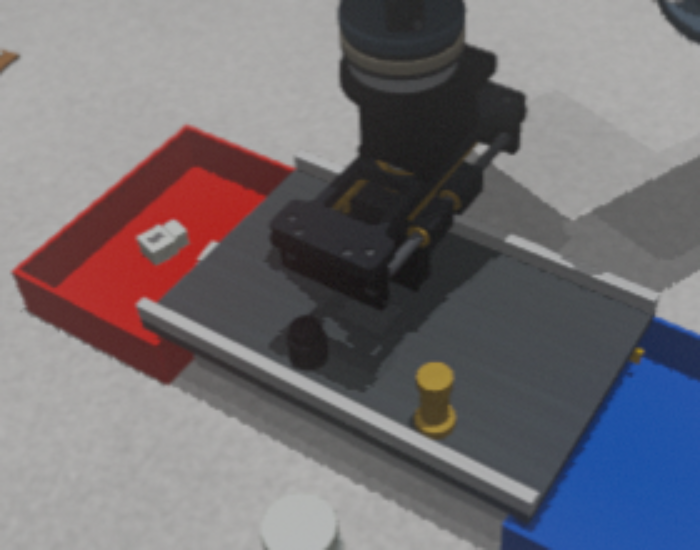

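A is hidden behind the hand but must be ahead of it, because nothing is left behind the finger. The two in the bin show at crop (162,240) and (207,250). I push on to the edge.

```bash
python3 -m crank '[[-1,[-0.012,0,0],[0,0,0]],[-1,[-0.024,0,0],[0,0,0]],[-1,[-0.036,0,0],[0,0,0]],[-1,[-0.048,0,0],[0,0,0]],[-1,[-0.06,0,0],[0,0,0]],[-1,[-0.072,0,0],[0,0,0]],[-1,[-0.084,0,0],[0,0,0]],[-1,[-0.096,0,0],[0,0,0]],[-1,[-0.108,0,0],[0,0,0]],[-1,[-0.12,0,0],[0,0,0]]]'
python3 -m crank '[[-1,[-0.012,0,0],[0,0,0]],[-1,[-0.024,0,0],[0,0,0]],[-1,[-0.036,0,0],[0,0,0]],[-1,[-0.04,0,0],[0,0,0]],[-1,[-0.04,0,0],[0,0,0]],[-1,[0.02,0,-0.04],[0,0,0]],[-1,[0.06,0,-0.085],[0,0,0]],[-1,[0.12,0,-0.085],[0,0,0]],[-1,[0.18,0,-0.085],[0,0,0]],[-1,[0.24,0,-0.085],[0,0,0]]]'
python3 -m crank '[[-1,[0.04,0,0],[0,0,0]],[-1,[0.04,0,0],[0,0,0]],[-1,[0.04,0,0],[0,0,0]]]'
python3 - <<'E'
from meas import *
where(); d=grab('top'); dconns(d)
cv2.imwrite('pics/crop5.png',cv2.resize(d['image'][110:280,220:490,::-1],None,fx=2.9,fy=2.9))
m=(d['image'].astype(int).min(2)>85)
E
```

```text
t: 11.7
ee_pos: [0.591, -0.1027, 0.0805]
tool_rot: [-180.0, -0.0, 98.8]
wrist_force: [-0.3, -0.6, -0.1]
width: 0.0004
finger_force: 0.1
t: 12.95
ee_pos: [0.5535, 0.1376, 0.166]
tool_rot: [180.0, -0.0, 98.8]
wrist_force: [1.0, 0.3, 0.3]
width: 0.0003
finger_force: 0.0
t: 13.32
ee_pos: [0.548, 0.1747, 0.1655]
tool_rot: [-180.0, 0.0, 98.8]
wrist_force: [0.3, 0.4, -0.6]
width: 0.0007
finger_force: 0.0
t 13.32 tcp deck [-0.025   0.1536] z 0.1655 F [ 0.3  0.4 -0.6] [-180.     0.    98.8]
conn deck mm [ -43. -165.] size [13.  9.] 33 x [-49. -37.] y [-170. -159.]
conn deck mm [ -43. -163.] size [22. 17.] 26 x [-55. -32.] y [-175. -151.]
conn deck mm [  -1. -158.] size [31. 15.] 10 x [-17.  14.] y [-167. -149.]
conn deck mm [  -8. -208.] size [22. 30.] 77 x [-24.   8.] y [-221. -196.]
```

View pics/crop5.png

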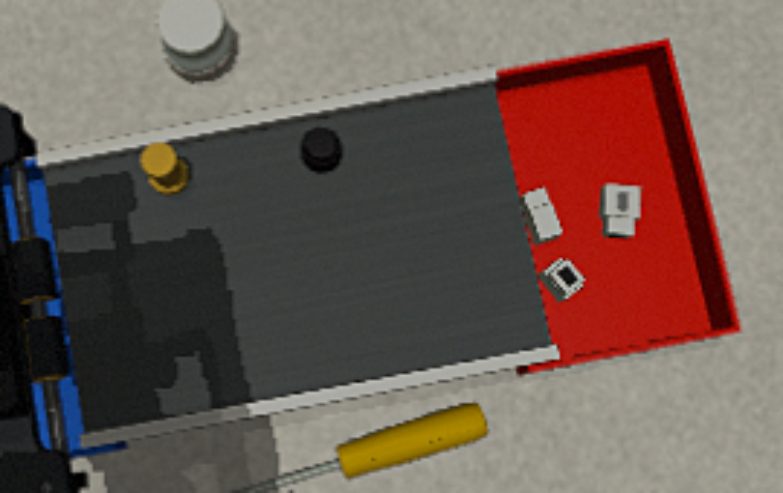

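All three connectors are in the red bin, at crop (541,215), (621,210) and (564,278). The last one stands on end but is low. The plug, cap, screwdriver and jar are unmoved, and the arm is clear.

```bash
python3 -c "
from cell import *
print(hand_in())"
```

```text
the job is handed in; nothing more can be done
None
```

All three connectors were swept into the red bin and the other objects showed no movement in the last picture; the job was handed in at about 13 s, and the judge returned no verdict.

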